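# Tumbler off the washstand rack onto its dish

## Robot

A 6-joint arm with a two-finger parallel gripper is mounted at the origin on the work surface. World frame = base frame: x ahead of the robot, y to its left, z up, the work surface at z = 0. Lengths are in m, angles in rad, forces in N, time in s.
With the tool pointing down it reaches from about 0.275 to 0.85 m from the base axis. Payload 5.2 kg.
Tool frame: the origin (TCP) lies at the very end of the fingers, on their centre line; the grasp point (between the pads) lies 19 mm behind it (r.hold_point_z is the distance from the TCP to the grasp point, in m); z points along the fingers, y is the line along which they close (so a half turn about z gives the same grasp; the last joint's range is limited). The gripper opens to 85 mm and grips with 20 to 120 N. Pads are 22 mm wide; open, the fingers measure 114 mm over their backs; the gripper's body (76 mm by 85 mm) begins 54 mm behind the grasp point. The pads swing forward as they close: fully open they stand 13 mm farther back than shut.
Start: joints at [-0.203, 0.259, 1.535, -0, 1.348, -0.203], TCP at [0.55, 0, 0.207] pointing down, gripper open.
Joint ranges: [-3.14, 3.14], [-0.91, 2.08], [0.19, 2.58], [-1.22, 4.36], [0.22, 2.71], [-3.12, 3.12]. Speed limits (rad/s): [2.57, 2.57, 3.14, 3.14, 3.14, 3.14].

## Interface

Orientations are given as a 3x3 rotation matrix whose columns are the frame's x, y, z axes.
In Python, from cell import r gives the robot as it stands. The module is installed in compiled form; this text tells all that it offers.
- The arm moves only by the shell command python3 -m inch 'ROWS' [FORCE]. ROWS is JSON, a list of rows, each a list of 3 entries, a list of its own where there are three numbers: the shift along the tool's x, y, z in mm, then the turn, a rotation vector about the tool's x, y, z in degrees, then the finger opening in mm, from 0 to 85.4. A call has exactly 10 rows; each row is the pose to reach, as a shift and turn from the pose commanded when the call began, along the tool's axes at that moment; what a row does not reach only later rows make up. A row lasts 1/12 s, in which the tool goes at most 41.7 mm and 7.16 degrees, less where a joint would pass 70% of its speed; a pose out of reach is approached as far as the arm can. A call with a gripper value outside its range is refused whole. The fingers move at their own pace and stop on an object; FORCE is the grip in N (left out, the last holds). Time passes only in rows, so rows that repeat a pose let the fingers close, or fill a call up. It gives the time, the measured TCP pose, the force, the opening and the grip force at its end, in the units of the state.
- r.sense(): the state, without advancing time (a new reading comes with each control period).
- r.snapshot(name): name is "scene" or "side" or "wrist"; returns a dict with "frame" (480x640x3 uint8, red, green, blue), "mtx" (3x3 intrinsics, pixels), "R" (3x3) and "t" (3): a world point X has camera coordinates R X + t. Camera axes: x right, y down, z forward; pixel columns grow to the right and rows downward; lengths in m; the calibration is good to about 2 mm. A picture is of the moment at which its call begins. There is no depth.
- r.close_job(): hands the job in; it is judged then, once.
The state is a dict: "time": time; "q": joint angles; "qd": joint speeds; "effort": joint torques, N m; "tcp_pos": TCP position; "eef_rot": TCP orientation; "contact_force": force on the tool from outside, world axes, zero at the start; "ft_torque": the same for the moment, N m; "grip_width": finger opening in m; "grip_force": force on a finger pad.
Only numpy, scipy, OpenCV 4.12 (cv2) and the standard library are available. Lean on these libraries where they do the work, as an engineer would, in place of code of your own. Each camera call takes 0.05 s, during which the arm holds its last target. There are 200 camera calls.

## Task

Take the plain, empty tumbler off the rail it hangs on by lifting its hook up over the rail, and stand it upright, flat on the floor of the empty round dish. Set it down rather than letting it fall, let go of it, and leave the other hanging and standing things where they are.

Things in the scene. Friction and masses are not known exactly. Their poses are not given: they have to be found in the camera images.
- tumbler: plain round steel tumbler, open and empty, straight outside diameter 60 mm, 95 mm tall, wall 3.5 mm, about 160 g. Origin: centre of its underside, z up its axis. It hangs upright on the robot's side of the rack, in any of three places, underside 77 mm above the counter; x points across the rail away from the robot, y along the rail. A hooked strap is fixed to its +x side.
- tumbler_lip (a point): lower end of the tumbler's hook lip, 80 mm above its underside; must rise 18 mm to clear the rail. The hook is a flat strap 22 mm wide, 3 mm thick, up the tumbler's +x side (from 12 mm above the underside, back face 33 mm from the axis), bent over the rail (98 to 101 mm above the underside) and down behind it as a lip 48 to 51 mm from the axis.
- rail_mid (a point): top of the middle of the rack's upper rail, 175 mm above the counter; y along the rail, x away from the robot. The rack is fixed: rail 410 mm long, 10 mm thick, between two posts with ball ends, and a lower 8 mm bar at 105 mm height against which the straps lean. Three things hang on it, about 125 mm apart.
- dish: empty round white ceramic dish, 110 mm across the rim, 11 mm high, loose, 0.32 kg; inside a flat floor 5 mm above the counter, about 90 mm across, the wall flaring outward. Origin: centre of its underside. It lies on the counter to the left or right in front of the rack.
- dish_floor (a point): centre of the dish's inner floor, where the tumbler is to stand
- brush_holder: leave alone: toothbrush holder of the tumbler's size and metal, hanging likewise, but closed on top, with two toothbrushes standing 70 mm out of it. Origin: centre of its underside.
- basket: leave alone: shallow wire soap basket (63 x 74 mm, 35 mm deep, top 95 mm above its origin) with a soap in it, hanging likewise from the same kind of strap.
- soap_dish: leave alone: rectangular white ceramic soap dish 95 x 135 mm, 22 mm high, on the other side from the round dish. Origin: centre of its underside.
- soap: leave alone: bar of soap 50 x 80 x 24 mm lying in the soap dish. Origin: centre of its underside.
- tube_a: leave alone: small lotion tube standing on its cap, 38 mm wide, 80 mm tall, nearer the robot than the rack, right. Origin: centre of its underside.
- tube_b: leave alone: the same kind of tube, to the left. Origin: centre of its underside.
- cotton_jar: leave alone: glass jar with steel lid, 72 mm diameter, 100 mm tall, beyond the rack's left end. Origin: centre of its underside.
- pump_bottle: leave alone: ceramic pump bottle, 64 mm diameter, 170 mm tall, beyond the rack's right end. Origin: centre of its underside.
Mind the look-alikes: they are no part of the job. What is shaped like the tumbler but pink or yellow is not meant.

How it is judged:
By the outcome, as a careful person would: the job done as asked, in the order asked, and still so for the second after the job is handed in, with the robot touching nothing.
It also fails if it takes over 38 s, if anything falls off the work surface, if the arm or the gripper's body presses on something with over 40 N, if the wrist force passes 120 N, or if a joint passes its speed limit or range.

## Working session

There is one attempt and no reset: what is moved stays moved. The work goes in short steps, Python scripts to look and compute and a shell command to move; the robot and the scene stay as the last step left them, time stands still between calls to the robot, and variables do not carry over. Pictures are saved under pics/ and viewed, at most 10 in all, crops included, and the job is handed in when it is done.

```bash
mkdir -p pics; cat > h.py <<'E'
import numpy as np, cv2
from cell import r
def snap(n,f):
    s=r.snapshot(n); cv2.imwrite('pics/'+f,s['frame'][:,:,::-1]); np.savez('pics/'+f[:-4]+'.npz',**s); return s
def ray(s,u,v):
    d=s['R'].T@np.linalg.inv(s['mtx'])@np.array([u,v,1.]); return -s['R'].T@s['t'],d
def onplane(s,u,v,z):
    o,d=ray(s,u,v); return o+d*(z-o[2])/d[2]
def proj(s,X):
    p=s['mtx']@(s['R']@np.array(X)+s['t']); return p[:2]/p[2]
def tri(rays):
    A=0;b=0
    for o,d in rays:
        d=d/np.linalg.norm(d);P=np.eye(3)-np.outer(d,d);A=A+P;b=b+P@o
    return np.linalg.solve(A,b)
E
python3 - <<'E'
from h import *
np.set_printoptions(precision=4,suppress=True)
for n in('scene','side'):
    s=snap(n,n+'0.png'); print(n,-s['R'].T@s['t'],s['R'][2])
st=r.sense();print(st['time'],st['tcp_pos'],st['eef_rot'],st['grip_width'],r.hold_point_z)
E
```

```text
scene [1.3321 0.2613 0.9568] [-0.6697 -0.2259 -0.7075]
side [0.2906 1.1661 1.1294] [ 0.1497 -0.7467 -0.6481]
0.1 [0.5495 0.0001 0.2059] [[ 0.      1.     -0.0016]
 [ 1.     -0.      0.0004]
 [ 0.0004 -0.0016 -1.    ]] 0.08537880819204516 0.0187
```

View pics/scene0.png

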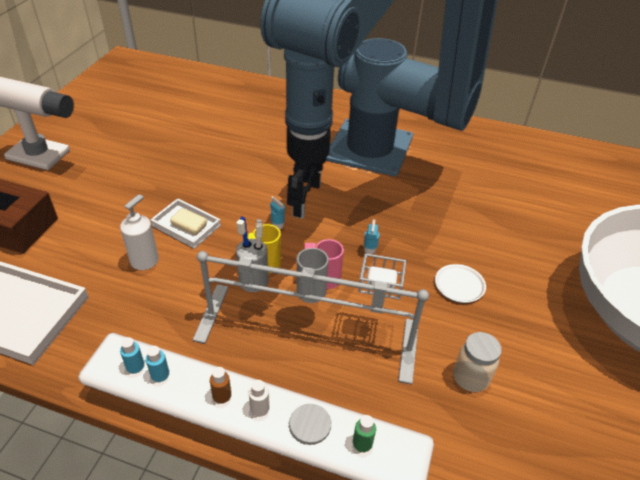

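View pics/side0.png

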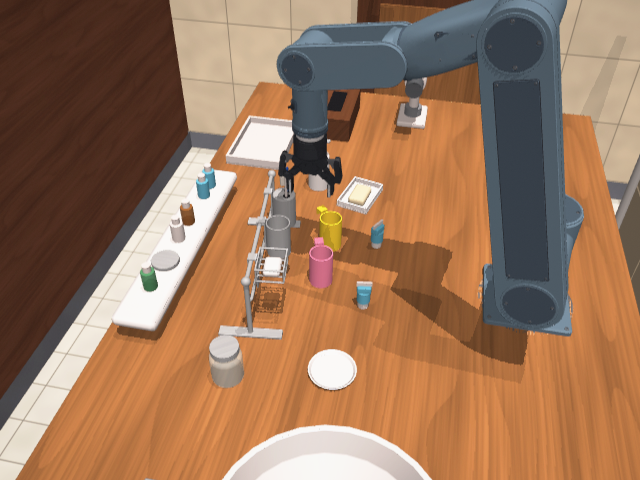

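The tumbler is the middle thing on the rail: scene (312,272), side (278,235). The dish is at scene (460,284), side (332,370). Pink and yellow cups stand just in front of it, toward the robot. I'll enlarge both views.

```bash
python3 - <<'E'
import cv2,numpy as np
from h import *
a=cv2.imread('pics/scene0.png')[215:335,190:350]; b=cv2.imread('pics/side0.png')[180:300,230:350]
a=cv2.resize(a,None,fx=2.5*1.1,fy=2.5*1.1,interpolation=cv2.INTER_CUBIC);b=cv2.resize(b,None,fx=2.75,fy=2.75,interpolation=cv2.INTER_CUBIC)
cv2.imwrite('pics/crop1.png',np.hstack([a,b]))
s=snap('wrist','wrist0.png');print(-s['R'].T@s['t'],s['R'][2])
E
```

```text
[0.55043362 0.06836364 0.37425809] [-0.00112627 -0.26891778 -0.96316248]
```

View pics/crop1.png

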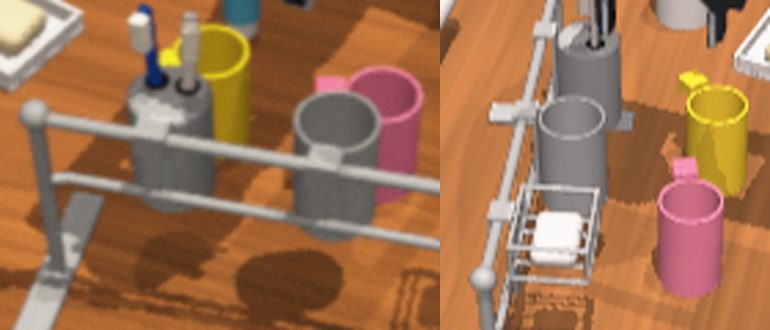

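View pics/wrist0.png

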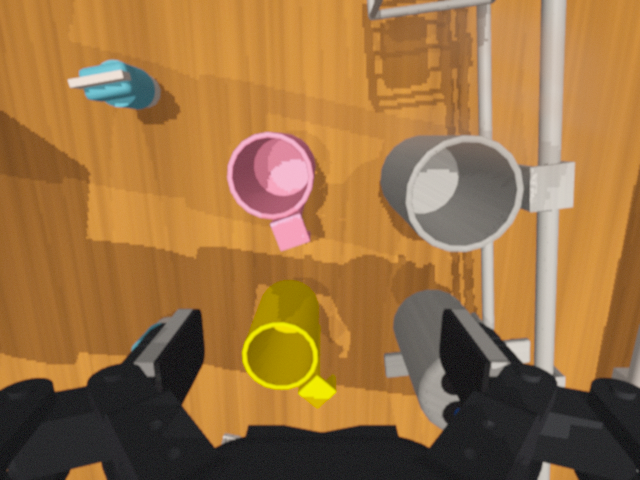

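The crops and wrist view show the tumbler's open rim clearly: wrist centre about (464,193), scene (312,260), side (278,222). The rail runs almost along y in the wrist view, through (554,20) and (546,370). The pink cup at wrist (271,175) is clear of the tumbler.

```bash
python3 - <<'E'
from h import *
np.set_printoptions(precision=4,suppress=True)
S={n:np.load(f'pics/{n}0.npz') for n in('scene','side','wrist')}
rim={'scene':(312.2,259.7),'side':(278,222.5),'wrist':(464,193)}
for n in rim: print(n,onplane(S[n],*rim[n],.172))
print('tri',tri([ray(S[n],*rim[n]) for n in rim]))
print('rail',onplane(S['wrist'],554,20,.17),onplane(S['wrist'],546,370,.17))
print('wrist rim LR',onplane(S['wrist'],404,195,.172),onplane(S['wrist'],523,190,.172))
R=[]
for n,(u,v) in {'scene':(460,284),'side':(332,370)}.items():
    hsv=cv2.cvtColor(S[n]['frame'],cv2.COLOR_RGB2HSV); m=((hsv[...,1]<70)&(hsv[...,2]>120)).astype(np.uint8)
    m=cv2.morphologyEx(m,cv2.MORPH_OPEN,np.ones((3,3)))
    k,l,st,c=cv2.connectedComponentsWithStats(m); i=l[v,u]
    cn=cv2.findContours((l==i).astype(np.uint8),cv2.RETR_EXTERNAL,cv2.CHAIN_APPROX_NONE)[0][0]
    P=np.array([onplane(S[n],*p[0],.011) for p in cn]); (c2,rad)=cv2.minEnclosingCircle(P[:,:2].astype(np.float32))
    print('dish',n,st[i],c2,rad,(P.min(0)+P.max(0))/2)
for n,p in {'basket':(384,270)}.items(): print(n,onplane(S['scene'],*p,.16))
print('pink',onplane(S['wrist'],271,175,.095),'yellow',onplane(S['wrist'],281,355,.095))
E
```

```text
scene [0.6243 0.039  0.172 ]
side [0.6199 0.0384 0.172 ]
wrist [0.6227 0.04   0.172 ]
tri [0.6219 0.0388 0.171 ]
rail [0.6571 0.1195 0.17  ] [ 0.6814 -0.0637  0.17  ]
wrist rim LR [0.5922 0.039  0.172 ] [0.6525 0.0416 0.172 ]
dish scene [ 435  264   51   39 1515] (0.43109843134880066, 0.31854936480522156) 0.05579119175672531 [0.4311 0.3182 0.011 ]
dish side [ 308  349   49   41 1582] (0.4297288656234741, 0.31831178069114685) 0.055600956082344055 [0.4292 0.3183 0.011 ]
basket [0.5915 0.1705 0.16  ]
pink [0.5149 0.0417 0.095 ] yellow [ 0.5181 -0.0991  0.095 ]
```

```bash
python3 -m inch '[[[4,8,0],[0,0,7],85],[[8,16,0],[0,0,14],85],[[12,24,0],[0,0,21],85],[[16,32,0],[0,0,28],85],[[20,40,0],[0,0,35],85],[[24,48,0],[0,0,42],85],[[28,55,0],[0,0,49],85],[[32,61,0],[0,0,56],85],[[36,67,0],[0,0,63],85],[[39,72,0],[0,0,70],85]]' 30
python3 -m inch '[[[0,0,0],[0,0,5],85],[[0,0,0],[0,0,9],85],[[0,0,0],[0,0,12.4],85],[[0,0,0],[0,0,12.4],85],[[0,0,0],[0,0,12.4],85],[[0,0,0],[0,0,12.4],85],[[0,0,0],[0,0,12.4],85],[[0,0,0],[0,0,12.4],85],[[0,0,0],[0,0,12.4],85],[[0,0,0],[0,0,12.4],85]]'
python3 - <<'E'
from h import *
s=snap('wrist','wrist1.png');st=r.sense();print(st['eef_rot'].round(4),st['tcp_pos'],st['contact_force'])
print(proj(s,[.6225,.039,.172]),proj(s,[.6225,.069,.172]),proj(s,[.6225,.009,.172]),proj(s,[.5925,.039,.172]))
E
```

```text
time: 0.98
tcp_pos: [0.6221, 0.0394, 0.206]
eef_rot: [[0.942, 0.336, -0.001], [0.336, -0.942, 0.0], [-0.001, -0.001, -1.0]]
contact_force: [-0.9, 0.0, 0.2]
grip_width: 0.0848
grip_force: 0.0
time: 1.82
tcp_pos: [0.622, 0.039, 0.2066]
eef_rot: [[0.991, 0.133, 0.0], [0.133, -0.991, -0.0], [0.0, 0.0, -1.0]]
contact_force: [0.4, -0.4, -0.2]
grip_width: 0.0849
grip_force: 0.0
[[ 0.9912  0.1325  0.    ]
 [ 0.1325 -0.9912 -0.    ]
 [ 0.      0.     -1.    ]] [0.62199316 0.03904143 0.20664121] [ 0.05900212 -0.53527979 -0.18627126]
[321.55913742 266.98040355] [266.10384644 259.88693734] [376.47108764 274.00436928] [314.40593116 317.43857566]
```

View pics/wrist1.png

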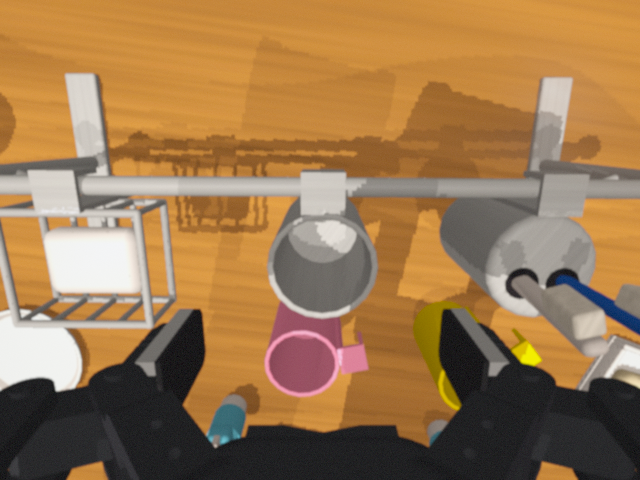

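The rail is now level in the wrist picture, so the yaw is right. The rim is centred at about (323,265), within 2 px of the predicted (321.6,267). The fingers straddle the tumbler and clear the neighbours, so I'm descending.

```bash
python3 -m inch '[[[0,0,10],[0,0,0],85],[[0,0,20],[0,0,0],85],[[0,0,30],[0,0,0],85],[[0,0,40],[0,0,0],85],[[0,0,50],[0,0,0],85],[[0,0,60],[0,0,0],85],[[0,0,70],[0,0,0],85],[[0,0,78],[0,0,0],85],[[0,0,84],[0,0,0],85],[[0,0,86],[0,0,0],85]]' 30
python3 -m inch '[[[0,0,0],[0,0,0],85],[[0,0,0],[0,0,0],75],[[0,0,0],[0,0,0],68],[[0,0,0],[0,0,0],64],[[0,0,0],[0,0,0],62],[[0,0,0],[0,0,0],60],[[0,0,0],[0,0,0],57],[[0,0,0],[0,0,0],50],[[0,0,0],[0,0,0],50],[[0,0,0],[0,0,0],50]]' 30
```

```text
time: 2.7
tcp_pos: [0.6214, 0.0391, 0.1192]
eef_rot: [[0.991, 0.132, -0.002], [0.132, -0.991, 0.0], [-0.002, -0.0, -1.0]]
contact_force: [-0.6, 0.4, -0.0]
grip_width: 0.085
grip_force: 0.0
time: 3.53
tcp_pos: [0.6223, 0.0389, 0.1214]
eef_rot: [[0.991, 0.132, 0.001], [0.132, -0.991, -0.0], [0.001, 0.0, -1.0]]
contact_force: [-1.4, 0.2, 5.1]
grip_width: 0.0605
grip_force: 31.5
```

```bash
python3 -m inch '[[[0,0,-2],[0,0,0],50],[[0,0,-5],[0,0,0],50],[[0,0,-8],[0,0,0],50],[[0,0,-12],[0,0,0],50],[[0,0,-16],[0,0,0],50],[[0,0,-20],[0,0,0],50],[[0,0,-24],[0,0,0],50],[[0,0,-28],[0,0,0],50],[[0,0,-30],[0,0,0],50],[[0,0,-30],[0,0,0],50]]' 35
python3 - <<'E'
from h import *
a=snap('wrist','wrist2.png')['frame'];b=snap('side','side2.png')['frame']
b=cv2.resize(b[150:290,220:400],None,fx=2,fy=2,interpolation=cv2.INTER_CUBIC);a=cv2.resize(a,(373,280))
cv2.imwrite('pics/c2.png',np.hstack([a,b])[:,:,::-1]);print(r.sense()['contact_force'])
E
```

```text
time: 4.37
tcp_pos: [0.6223, 0.039, 0.1515]
eef_rot: [[0.991, 0.132, 0.001], [0.132, -0.991, -0.0], [0.001, 0.0, -1.0]]
contact_force: [0.1, 0.0, -0.8]
grip_width: 0.0596
grip_force: 39.1
[ 0.23294872  0.07081147 -2.06504999]
```

View pics/c2.png

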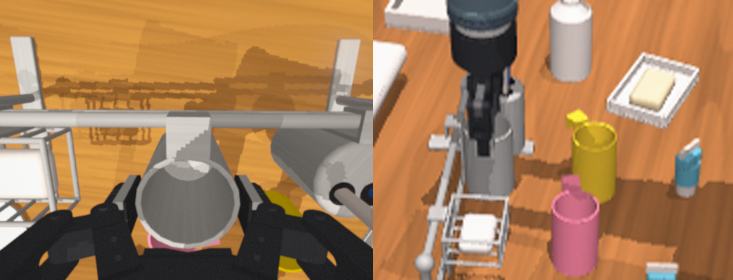

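The tumbler is clear of the rail: its hook shows above and in front of it, and it's upright in the fingers. The brush holder and basket haven't moved. Next I'll lift higher and carry it to the dish.

```bash
python3 -m inch '[[[0,0,-6],[0,0,0],50],[[0,0,-16],[0,0,0],50],[[0,0,-28],[0,0,0],50],[[0,0,-40],[0,0,0],50],[[0,0,-52],[0,0,0],50],[[0,0,-64],[0,0,0],50],[[0,0,-75],[0,0,0],50],[[0,0,-84],[0,0,0],50],[[0,0,-89],[0,0,0],50],[[0,0,-90],[0,0,0],50]]' 40
python3 -m inch '[[[-3,-6,0],[0,0,0],50],[[-9,-18,0],[0,0,0],50],[[-17,-34,0],[0,0,0],50],[[-26,-52,0],[0,0,0],50],[[-35,-70,0],[0,0,0],50],[[-44,-88,0],[0,0,0],50],[[-53,-106,0],[0,0,0],50],[[-62,-123,0],[0,0,0],50],[[-71,-140,0],[0,0,0],50],[[-80,-157,0],[0,0,0],50]]'
python3 -m inch '[[[-9,-18,0],[0,0,0],50],[[-18,-36,0],[0,0,0],50],[[-27,-54,0],[0,0,0],50],[[-36,-72,0],[0,0,0],50],[[-45,-90,0],[0,0,0],50],[[-54,-108,0],[0,0,0],50],[[-62,-124,0],[0,0,0],50],[[-69,-136,0],[0,0,0],50],[[-72.5,-143,0],[0,0,0],50],[[-73.7,-145.3,0],[0,0,0],50]]'
python3 -m inch '[[[0,0,10],[0,0,0],50],[[0,0,22],[0,0,0],50],[[0,0,36],[0,0,0],50],[[0,0,52],[0,0,0],50],[[0,0,68],[0,0,0],50],[[0,0,84],[0,0,0],50],[[0,0,100],[0,0,0],50],[[0,0,116],[0,0,0],50],[[0,0,130],[0,0,0],50],[[0,0,140],[0,0,0],50]]'
python3 - <<'E'
from h import *
a=snap('scene','scene3.png')['frame'][200:340,370:550];b=snap('side','side3.png')['frame'][270:410,240:420]
f=lambda x:cv2.resize(x,None,fx=2.2,fy=2.2,interpolation=cv2.INTER_CUBIC)
cv2.imwrite('pics/c3.png',np.hstack([f(a),f(b)])[:,:,::-1]);print(r.sense())
E
```

```text
time: 5.3
tcp_pos: [0.6226, 0.039, 0.2421]
eef_rot: [[0.991, 0.132, 0.002], [0.132, -0.991, -0.0], [0.002, 0.001, -1.0]]
contact_force: [-0.3, 0.2, -0.8]
grip_width: 0.0594
grip_force: 43.5
time: 6.13
tcp_pos: [0.5194, 0.1862, 0.2401]
eef_rot: [[0.991, 0.133, -0.002], [0.133, -0.991, 0.0], [-0.001, -0.001, -1.0]]
contact_force: [0.8, 0.8, -1.2]
grip_width: 0.0598
grip_force: 43.5
time: 6.97
tcp_pos: [0.4274, 0.3198, 0.2403]
eef_rot: [[0.991, 0.135, -0.001], [0.135, -0.991, 0.0], [-0.001, -0.0, -1.0]]
contact_force: [-0.0, -0.3, -0.9]
grip_width: 0.0593
grip_force: 43.5
time: 7.8
tcp_pos: [0.429, 0.3171, 0.0983]
eef_rot: [[0.991, 0.131, -0.002], [0.131, -0.991, -0.001], [-0.002, 0.001, -1.0]]
contact_force: [-0.3, -0.4, -1.6]
grip_width: 0.0596
grip_force: 43.5
{'time': 7.9, 'q': array([ 4.27834271e-01,  3.29884536e-01,  1.72106330e+00, -2.11198567e-04,
        1.09517743e+00,  1.86695489e+00]), 'qd': array([ 0.00655829, -0.02763035, -0.0426564 ,  0.00042046,  0.0311877 ,
       -0.00028107]), 'effort': array([-9.92307602e-02, -4.54545057e+01, -2.59163743e+01, -2.46393312e-03,
       -3.94521095e-01, -1.77048081e-03]), 'tcp_pos': array([0.42839637, 0.31704768, 0.09826705]), 'eef_rot': array([[ 0.99132185,  0.13139486, -0.00404615],
       [ 0.13138743, -0.99132897, -0.00205141],
       [-0.00428061,  0.00150199, -0.99998971]]), 'contact_force': array([ 0.50088796,  0.00376566, -1.63506669]), 'ft_torque': array([-0.08440806,  0.04079914, -0.01018204]), 'grip_force': 43.60227484256029, 'grip_width': 0.05944974829135062}
```

View pics/c3.png

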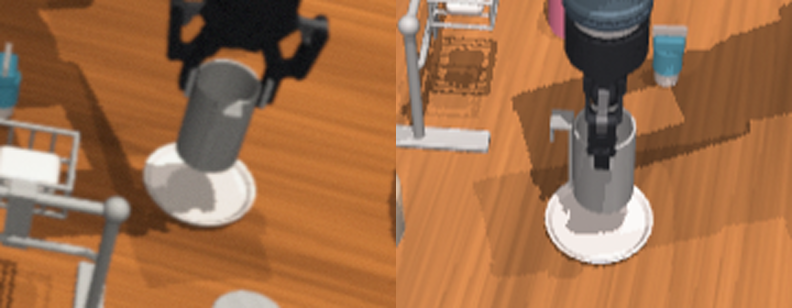

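The tumbler hangs upright over the dish, with the hook on the far side and its shadow inside the rim. I'll lower it slowly while watching the force.

```bash
python3 -m inch '[[[0,0,6],[0,0,0],50],[[0,0,12],[0,0,0],50],[[0,0,18],[0,0,0],50],[[0,0,24],[0,0,0],50],[[0,0,30],[0,0,0],50],[[0,0,35],[0,0,0],50],[[0,0,39],[0,0,0],50],[[0,0,41],[0,0,0],50],[[0,0,42],[0,0,0],50],[[0,0,42],[0,0,0],50]]'
python3 -m inch '[[[0,0,0.5],[0,0,0],50],[[0,0,1],[0,0,0],50],[[0,0,1.5],[0,0,0],50],[[0,0,2],[0,0,0],50],[[0,0,2.5],[0,0,0],50],[[0,0,3],[0,0,0],50],[[0,0,3.5],[0,0,0],50],[[0,0,4],[0,0,0],50],[[0,0,4],[0,0,0],50],[[0,0,4],[0,0,0],50]]'
python3 - <<'E'
from h import *
st=r.sense();x,y,z=st['tcp_pos'];f=lambda a:cv2.resize(a,None,fx=2.8,fy=2.8,interpolation=cv2.INTER_CUBIC)
o=[]
for n,(v,u) in {'scene':(210,390),'side':(290,265)}.items():
    s=snap(n,n+'4.png'); o.append(f(s['frame'][v:v+140,u:u+140]))
    for h in(0,.095): print(n,h,(proj(s,[x,y,z-.044+h])-[u,v])*2.8)
    print('dish',(proj(s,[.430,.3184,.011])-[u,v])*2.8)
cv2.imwrite('pics/c4.png',np.hstack(o)[:,:,::-1]);print(st['tcp_pos'],st['contact_force'])
E
```

```text
time: 8.73
tcp_pos: [0.4296, 0.3184, 0.0584]
eef_rot: [[0.991, 0.132, -0.0], [0.132, -0.991, -0.0], [-0.0, 0.0, -1.0]]
contact_force: [-0.5, 0.4, -1.6]
grip_width: 0.0596
grip_force: 43.6
time: 9.57
tcp_pos: [0.4297, 0.3183, 0.0546]
eef_rot: [[0.991, 0.132, -0.0], [0.132, -0.991, -0.0], [-0.0, 0.0, -1.0]]
contact_force: [-0.5, -0.4, -2.5]
grip_width: 0.0596
grip_force: 43.6
scene 0 [195.60323183 202.10089092]
scene 0.095 [222.23110358 117.49037892]
dish [195.76427054 202.06466922]
side 0 [186.64707233 220.08873084]
side 0.095 [189.32294263 141.89624249]
dish [186.21173666 219.74942259]
[0.429656   0.31831406 0.05455335] [-0.46145756 -0.37994903 -2.53525334]
```

View pics/c4.png

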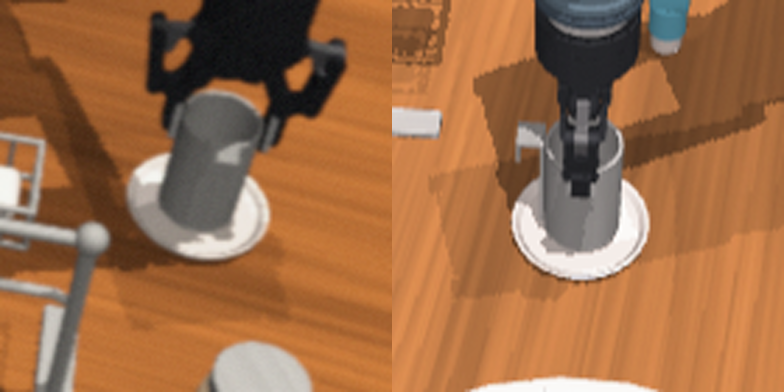

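The tumbler is upright and centred over the dish: the base should project to (196,202) in the scene crop, and that matches. The last few millimetres follow.

```bash
python3 -m inch '[[[0,0,0.5],[0,0,0],50],[[0,0,1],[0,0,0],50],[[0,0,1.5],[0,0,0],50],[[0,0,2],[0,0,0],50],[[0,0,2.5],[0,0,0],50],[[0,0,3],[0,0,0],50],[[0,0,3.5],[0,0,0],50],[[0,0,4],[0,0,0],50],[[0,0,4],[0,0,0],50],[[0,0,4],[0,0,0],50]]' 30
python3 -m inch '[[[0,0,0.3],[0,0,0],50],[[0,0,0.5],[0,0,0],50],[[0,0,0.7],[0,0,0],50],[[0,0,0.9],[0,0,0],50],[[0,0,1],[0,0,0],50],[[0,0,1],[0,0,0],50],[[0,0,1],[0,0,0],50],[[0,0,1],[0,0,0],50],[[0,0,1],[0,0,0],50],[[0,0,1],[0,0,0],50]]'
```

```text
time: 10.5
tcp_pos: [0.4296, 0.3183, 0.0506]
eef_rot: [[0.991, 0.132, -0.0], [0.132, -0.991, -0.0], [-0.0, -0.0, -1.0]]
contact_force: [-0.4, 0.3, -2.1]
grip_width: 0.0596
grip_force: 43.6
time: 11.33
tcp_pos: [0.4297, 0.3184, 0.0498]
eef_rot: [[0.991, 0.132, 0.0], [0.132, -0.991, 0.0], [0.0, -0.0, -1.0]]
contact_force: [-0.7, -1.0, 2.3]
grip_width: 0.0593
grip_force: 43.9
```

Contact is felt, so I'll press a touch more, then open gradually and retreat straight up.

```bash
python3 -m inch '[[[0,0,0.5],[0,0,0],50],[[0,0,0.5],[0,0,0],50],[[0,0,0.5],[0,0,0],60],[[0,0,0.5],[0,0,0],62],[[0,0,0.5],[0,0,0],65],[[0,0,0.5],[0,0,0],70],[[0,0,0.5],[0,0,0],76],[[0,0,0.5],[0,0,0],85],[[0,0,0.5],[0,0,0],85],[[0,0,0.5],[0,0,0],85]]' 20
python3 -m inch '[[[0,0,0],[0,0,0],85],[[0,0,0],[0,0,0],85],[[0,0,-2],[0,0,0],85],[[0,0,-6],[0,0,0],85],[[0,0,-12],[0,0,0],85],[[0,0,-22],[0,0,0],85],[[0,0,-36],[0,0,0],85],[[0,0,-52],[0,0,0],85],[[0,0,-70],[0,0,0],85],[[0,0,-90],[0,0,0],85]]'
python3 -m inch '[[[0,0,-20],[0,0,0],85],[[0,0,-40],[0,0,0],85],[[0,0,-60],[0,0,0],85],[[0,0,-80],[0,0,0],85],[[0,0,-95],[0,0,0],85],[[0,0,-100],[0,0,0],85],[[0,0,-100],[0,0,0],85],[[0,0,-100],[0,0,0],85],[[0,0,-100],[0,0,0],85],[[0,0,-100],[0,0,0],85]]'
python3 - <<'E'
from h import *
o=[]
for n,(v,u) in {'scene':(190,190),'side':(180,200)}.items():
    s=snap(n,n+'5.png'); w=350 if n=='scene' else 200
    o.append(cv2.resize(s['frame'][v:v+220,u:u+w],None,fx=1.42,fy=1.42,interpolation=cv2.INTER_CUBIC))
cv2.imwrite('pics/c5.png',np.hstack(o)[:,:,::-1])
E
```

```text
time: 12.17
tcp_pos: [0.4297, 0.3183, 0.0491]
eef_rot: [[0.991, 0.132, -0.0], [0.132, -0.991, 0.0], [-0.0, -0.0, -1.0]]
contact_force: [0.0, 0.9, 0.1]
grip_width: 0.0851
grip_force: 0.0
time: 13.0
tcp_pos: [0.4295, 0.3183, 0.1406]
eef_rot: [[0.991, 0.132, -0.0], [0.132, -0.991, 0.0], [-0.0, -0.0, -1.0]]
contact_force: [1.3, 0.5, -0.2]
grip_width: 0.0849
grip_force: 0.0
time: 13.83
tcp_pos: [0.429, 0.318, 0.2379]
eef_rot: [[0.991, 0.132, -0.002], [0.132, -0.991, -0.001], [-0.002, 0.001, -1.0]]
contact_force: [-0.1, 0.5, -0.7]
grip_width: 0.0853
grip_force: 0.0
```

View pics/c5.png

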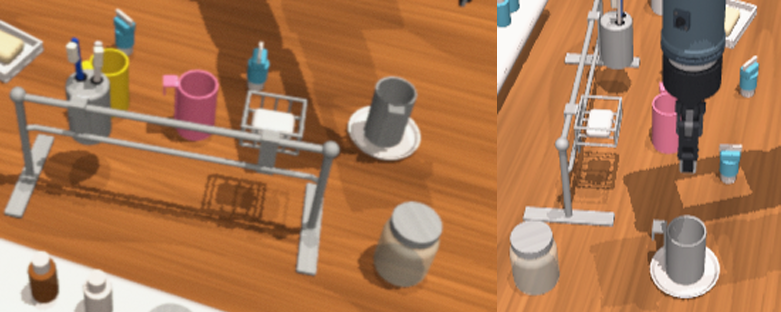

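The tumbler stands upright in the middle of the dish, at (390,112) in the left crop and (685,250) in the right. The gripper is well clear, and everything else is where it was.

```bash
python3 -c "
from cell import r
print(r.close_job())"
```

```text
the job is handed in; nothing more can be done
None
```

The tumbler was lifted off the rail, set down upright in the centre of the round dish and released at about 14 s, with nothing else disturbed in the final pictures; the job is handed in.

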